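# Tap a jammed nest insert loose in its fixture plate

## Robot

A 6-joint arm with a two-finger parallel gripper is mounted at the origin on the work surface. World frame = base frame: x ahead of the robot, y to its left, z up, the work surface at z = 0. Lengths are in mm, angles in degrees, forces in N, time in s.
With the tool pointing down it reaches from about 350 to 975 mm from the base axis. Payload 4.9 kg.
Tool frame: the origin (TCP) lies at the very end of the fingers, on their centre line; the grasp point (between the pads) lies 19 mm behind it; z points along the fingers, y is the line along which they close (so a half turn about z gives the same grasp; the last joint's range is limited). The gripper opens to 85 mm and grips with 20 to 120 N. Pads are 22 mm wide; open, the fingers measure 114 mm over their backs; the gripper's body (76 mm by 85 mm) begins 54 mm behind the grasp point. The pads swing forward as they close: fully open they stand 13 mm farther back than shut.
Start: joints at [58.728, 3.019, 92.412, -0, 84.569, -6.818], TCP at [258.713, 568.919, 231.304] pointing down, gripper open.
Joint ranges: [-172.51, 172.51], [-57.92, 126.97], [3.15, 148.05], [-58.71, 238.71], [5.1, 150.11], [-179.66, 179.66]. Speed limits (degrees/s): [147.25, 147.25, 180, 180, 180, 180].

## Interface

Orientations are given as a 3x3 rotation matrix whose columns are the frame's x, y, z axes.
In Python, from cell import robot gives the robot as it stands.
- The arm moves only by the tool drive_tool, never from a script. Its argument "targets" is a list of rows, each a list of 7 numbers: the turn, a rotation vector about the tool's x, y, z in degrees, then the shift along the tool's x, y, z in mm, then the finger opening in mm, from 0 to 85.4. A call has 1 to 5 rows; each row is the pose to reach, as a shift and turn from the pose commanded when the call began, along the tool's axes at that moment; what a row does not reach only later rows make up. A row lasts 1/8 s, in which the tool goes at most 62.5 mm and 10.7 degrees, less where a joint would pass 70% of its speed; a pose out of reach is approached as far as the arm can. A call with a gripper value outside its range is refused whole. The fingers move at their own pace and stop on an object; "newtons" is the grip in N (left out, the last holds). Time passes only in rows, so rows that repeat a pose let the fingers close. It gives the time, the measured TCP pose, the force, the opening and the grip force at its end, in the units of the state.
- robot.get_obs(): the state, without advancing time (a new reading comes with each control period).
- robot.read_camera(name): name is "side" or "top" or "wrist"; returns a dict with "image" (420x560x3 uint8, blue, green, red), "camera_matrix" (3x3 intrinsics, pixels), "R" (3x3) and "t" (3): a world point X has camera coordinates R X + t; the wrist camera has in their place "tool_from_camera" (4x4, takes a point from camera to tool coordinates, whose origin is the TCP and whose axes are the flange's). Camera axes: x right, y down, z forward; pixel columns grow to the right and rows downward; lengths in mm; the calibration is good to about 2 mm. A picture is of the moment at which its call begins: read the wrist's pose just before it. There is no depth.
- robot.job_done(): hands the job in; it is judged then, once.
The state is a dict: "clock": time; "qpos": joint angles; "dq": joint speeds; "joint_efforts": joint torques, N m; "tcp_pos": TCP position; "tool_rot": TCP orientation; "ft_force": force on the tool from outside, world axes, zero at the start; "wrist_torque": the same for the moment, N m; "grip_width": opening from 0.0 (shut) to 1.0 (fully open); "gripper_force": force on a finger pad.
Only numpy, scipy, OpenCV 4.12 (cv2) and the standard library are available. Lean on these libraries where they do the work, as an engineer would, in place of code of your own. Each camera call takes 0.05 s, during which the arm holds its last target. There are 200 camera calls.

## Task

The cream nest insert is jammed in the black fixture plate. Pick up the mallet and tap the insert's two strike pads in turn, left and right, pushing it away from the stop post, never letting one pad get more than 20 mm ahead of the other, until both pads have come at least 25 mm from where they started. Touch the fixture only with the mallet, and in the end stand the mallet back on the bare bench top, upright on its head, clear of the fixture.

Things in the scene. Friction and masses are not known exactly. Their poses are not given: they have to be found in the camera images.
- fixture: Fixed black plate, 180 (x) x 220 x 15 mm carrying the jammed cream insert (136 mm wide, top at 59, round black lens cell in its middle). Origin: centre of underside, on the bench; +x: way the insert comes out, away from robot. Insert's near face x=-60; before it a fixed stop post, x -77 to -63, y +-12, top 65. Side rails y +-85 to 99, from x=-5. The smaller plate with 4 round nests is not it.
- ear_left (a point): Centre of the face of the insert's left strike pad (aluminium, 34 x 34 mm, facing the robot), 42 mm above the bench. Jammed: x=-60, y=+50 mm in the fixture's frame; its x axis points into the insert. About 6 N on a pad slides that end along +x while the other end stays put; it stays where left, no spring. Travel at most 60 mm.
- ear_right (a point): Centre of the face of the right strike pad, like the left one; jammed at x=-60, y=-50 mm in the fixture's frame.
- mallet_grip (a point): Mallet (300 g) standing on its head, handle up. Point to grip: mid-handle, 105 mm above the head's underside; z up the handle. Wooden handle 26 (x) x 22 (y) mm, from 40 to 139 mm up. Head along x, 82 mm long: steel block 44 mm wide, 40 tall, with a white plastic striking face 38 mm across at each end, 41 mm from the handle's axis, centred 85 mm below this point.
Mind the look-alikes: they are no part of the job. Of the things that look like the part that bears mallet_grip, the smallest one is meant.

How it is judged:
By the outcome, as a careful person would: the job done as asked, in the order asked, and still so for the second after the job is handed in, with the robot touching nothing.
It also fails if it takes over 61 s, if anything falls off the work surface, if the arm or the gripper's body presses on something with over 40 N, if the wrist force passes 120 N, or if a joint passes its speed limit or range.

## Working session

There is one attempt and no reset: what is moved stays moved. The work goes in short steps, Python scripts to look and compute and a tool call to move; the robot and the scene stay as the last step left them, time stands still between calls to the robot, and variables do not carry over. Pictures are saved under pics/ and viewed, at most 10 in all, crops included, and the job is handed in when it is done.

Besides the shell and the picture viewer there is one more tool, called as name([rows], argument=value, ...), one row to a line, values as JSON. drive_tool: Moves the arm, as the interface text tells. Its arguments: {"type":"object","properties":{"targets":{"type":"array"},"newtons":{"type":"number"}},"required":["targets"]}

```bash
ls; mkdir -p pics; python3 - <<'E'
from cell import robot
import cv2,numpy as np
o=robot.get_obs();print(o)
for n in ("top","side"):
    c=robot.read_camera(n);cv2.imwrite(f"pics/{n}0.png",c["image"]);print(n,c["camera_matrix"],c["R"],c["t"])
c=robot.read_camera("wrist");print(c["tool_from_camera"],c["camera_matrix"])
E
```

```text
pics
{'clock': 0.0, 'qpos': array([ 5.87286597e+01,  3.05634825e+00,  9.24931037e+01,  2.34277033e-04,
        8.45696749e+01, -6.81831307e+00]), 'dq': array([-0.03816988,  0.06719922,  0.07102871, -0.0285082 , -0.09334888,
        0.07964435]), 'joint_efforts': array([ 9.44128733e-04, -3.93686306e+01, -3.70179141e+01,  1.20095306e-04,
        7.04934428e-03, -1.90685569e-05]), 'tcp_pos': array([258.38483937, 568.39185959, 230.06233731]), 'tool_rot': array([[-9.10300645e-01,  4.13946329e-01, -1.08275086e-03],
       [ 4.13947669e-01,  9.10298949e-01, -1.77497895e-03],
       [ 2.50880953e-04, -2.06396668e-03, -9.99997839e-01]]), 'ft_force': array([-0.01126694,  0.27252874,  0.19478087]), 'wrist_torque': array([-0.01425658, -0.05451184,  0.01991191]), 'gripper_force': 0.0, 'grip_width': 1.0029735783625164}
top [[406.76972442   0.         284.98025739]
 [  0.         406.76972442 205.45202888]
 [  0.           0.           1.        ]] [[-0.00940166 -0.99992555 -0.00777802]
 [-0.98235005  0.01068904 -0.18674612]
 [ 0.18681536  0.00588501 -0.98237742]] [-65.57267906 544.67630352 990.1694746 ]
side [[406.89916843   0.         276.61148562]
 [  0.         406.89916843 200.80205346]
 [  0.           0.           1.        ]] [[ 0.74354145 -0.66857524  0.01237983]
 [-0.49818891 -0.56620936 -0.65666945]
 [ 0.44604252  0.48209346 -0.7540769 ]] [-455.99592583  311.77847646  929.26818155]
[[ 1.00669706e-03 -9.51364519e-01 -3.08065801e-01  7.96255571e+01]
 [ 9.99998616e-01  5.49680188e-04  1.57027960e-03  5.52347056e-01]
 [-1.32457063e-03 -3.08066956e-01  9.51363756e-01 -1.41552946e+02]
 [ 0.00000000e+00  0.00000000e+00  0.00000000e+00  1.00000000e+00]] [[345.97031204   0.         271.90240421]
 [  0.         345.97031204 209.22211779]
 [  0.           0.           1.        ]]
```

View pics/top0.png

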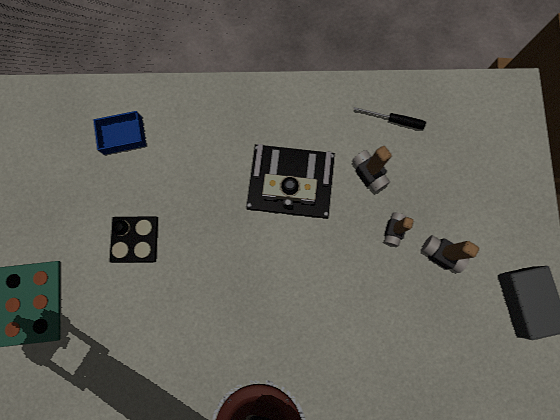

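View pics/side0.png

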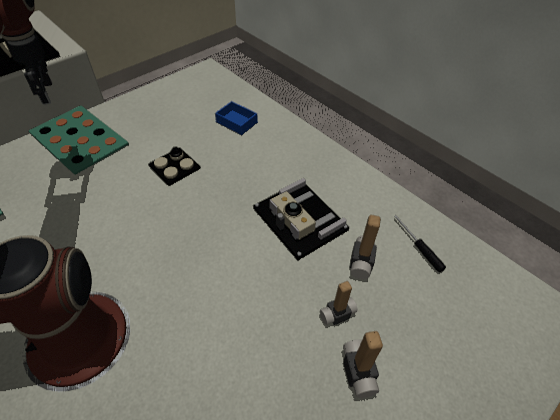

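The three mallets in the top view are at (372,170), (398,229) and (451,253), and in the side view at (365,245), (338,303) and (362,362). The one at top (398,229) / side (338,303) is clearly the smallest, so it is the one meant. The fixture is at top (290,182). The plate with four nests at (134,240) is the look-alike.

```bash
cat > h.py <<'E'
import numpy as np,cv2
from cell import robot
def P(c):return c["camera_matrix"]@np.c_[c["R"],c["t"]]
def plane(c,uv,z):
    d=c["R"].T@np.linalg.inv(c["camera_matrix"])@np.array([*uv,1.]);o=-c["R"].T@c["t"]
    return o+d*(z-o[2])/d[2]
def tri(c1,p1,c2,p2):
    X=cv2.triangulatePoints(P(c1),P(c2),np.float64(p1),np.float64(p2))[:,0];X=X[:3]/X[3]
    return X,[np.linalg.norm((P(c)@np.r_[X,1])[:2]/(P(c)@np.r_[X,1])[2]-p) for c,p in((c1,p1),(c2,p2))]
def wcam():
    o=robot.get_obs();c=robot.read_camera("wrist");T=np.eye(4);T[:3,:3]=o["tool_rot"];T[:3,3]=o["tcp_pos"]
    W=np.linalg.inv(T@c["tool_from_camera"]);c["R"]=W[:3,:3];c["t"]=W[:3,3];return c
E
python3 - <<'E'
from h import *
t=robot.read_camera("top");s=robot.read_camera("side")
a=cv2.resize(t["image"][130:270,230:430],None,fx=3,fy=3,interpolation=cv2.INTER_CUBIC)
b=cv2.resize(s["image"][260:340,300:400],None,fx=2,fy=2)
cv2.imwrite("pics/c1.png",np.clip(np.hstack([a,cv2.copyMakeBorder(b,0,a.shape[0]-b.shape[0],0,0,0)])*1.6,0,255).astype(np.uint8))
# plate: dark mask
g=cv2.cvtColor(t["image"],cv2.COLOR_BGR2GRAY)
m=np.zeros_like(g);m[130:230,235:345]=(g[130:230,235:345]<75)*255
m=cv2.morphologyEx(m,cv2.MORPH_CLOSE,np.ones((25,25)))
k=max(cv2.findContours(m,0,2)[0],key=cv2.contourArea)
r=cv2.minAreaRect(k);print(r)
for p in cv2.boxPoints(r):print(p,plane(t,p,15))
q=cv2.approxPolyDP(cv2.convexHull(k),5,True)[:,0];print(q.tolist(),[plane(t,p,15)[:2].round() for p in q])
for n,c,(x0,y0,x1,y1) in(("top",t,(380,205,420,250)),("side",s,(315,275,362,330))):
    h=cv2.cvtColor(c["image"],cv2.COLOR_BGR2HSV)[y0:y1,x0:x1]
    for nm,mm in(("wood",cv2.inRange(h,(5,80,60),(22,255,255))),("white",cv2.inRange(h,(0,0,175),(179,40,255)))):
        for k in cv2.findContours(mm,0,2)[0]:
            if cv2.contourArea(k)>8:print(n,nm,cv2.contourArea(k),np.round(cv2.minAreaRect(k)[0],1)+[x0,y0],(k[:,0].min(0)+[x0,y0]).tolist(),(k[:,0].max(0)+[x0,y0]).tolist(),(np.round(cv2.boxPoints(cv2.minAreaRect(k)),1)+[x0,y0]).tolist())
E
```

```text
((290.1985168457031, 181.17376708984375), (82.94622802734375, 66.65089416503906), 6.2034478187561035)
[245.36711 209.82253] [540.20703804  34.07416031  15.        ]
[252.56938 143.5619 ] [723.82245666  16.00973886  15.        ]
[335.0299  152.52501] [ 695.5958132  -208.10199876   15.        ]
[327.82764 218.78563] [ 513.9007542  -183.28162471   15.        ]
[[255, 144], [334, 153], [327, 218], [246, 208]] [array([722.,   9.]), array([ 694., -205.]), array([ 516., -181.]), array([545.,  32.])]
top wood 71.5 [407.9 222.5] [403, 217] [412, 228] [[402.1000003814697, 225.70000076293945], [405.20000076293945, 216.39999961853027], [413.5999984741211, 219.19999980926514], [410.5, 228.5]]
side wood 94.5 [345.  292.5] [339, 281] [351, 304] [[339.0, 281.0], [351.0, 281.0], [351.0, 304.0], [339.0, 304.0]]
```

View pics/c1.png

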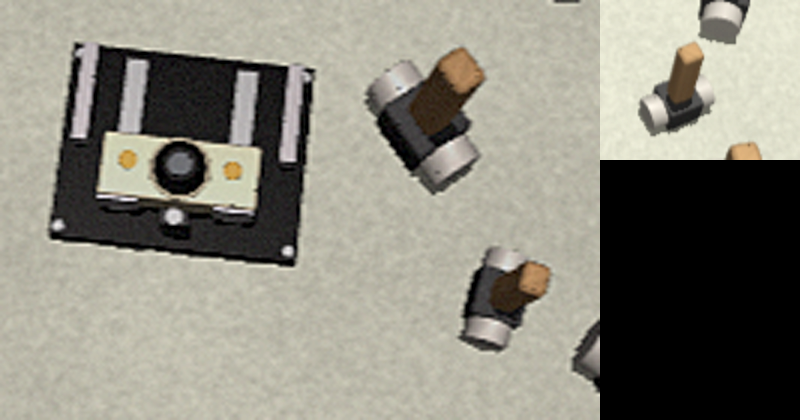

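The crop confirms it. The small mallet's head is at top about (395,229) with its handle top at (409,220), and the two larger mallets are beside it. The fixture's stop post (288,202) and pads face the robot.

```bash
cat >> h.py <<'E'
from scipy.spatial.transform import Rotation as Ro
def goto(p,yaw,o=None):
    """tool down, tool y axis at world yaw (deg); returns turn, shift in tool axes"""
    o=o or robot.get_obs();R=o["tool_rot"];y=np.radians(yaw)
    Y=np.array([np.cos(y),np.sin(y),0]);Z=np.array([0,0,-1.]);D=np.c_[np.cross(Y,Z),Y,Z]
    return Ro.from_matrix(R.T@D).as_rotvec(degrees=True).round(2),(R.T@(np.array(p)-o["tcp_pos"])).round(1)
E
python3 - <<'E'
from h import *
t=robot.read_camera("top");s=robot.read_camera("side")
X,e=tri(t,(409,220),s,(345,283.5));print("handle top",X,e)
a=plane(t,(397.7,216),22);b=plane(t,(392,241),22);d=a-b;print(a,b,(a+b)/2,np.degrees(np.arctan2(d[1],d[0])))
X2,e2=tri(t,(471,247),s,(371,337));print("big",X2,e2)
X3,e3=tri(t,(383,152),s,(374,219));print("big2",X3,e3)
print("post",tri(t,(288,201.7),s,(281,219)))
p=(a+b)/2;p[2]=230;print(goto(p,77))
E
```

```text
handle top [ 487.85953634 -356.40139011  144.49461999] [np.float64(0.5638748258619922), np.float64(0.6142714768018469)]
[ 518.2398906 -365.2723872   22.       ] [ 452.9981985 -346.5811221   22.       ] [ 485.61904455 -355.92675465   22.        ] -15.986618461443403
big [ 420.25349099 -474.44081826  184.32209043] [np.float64(1.0576482231138837), np.float64(1.262056915973299)]
big2 [ 642.43196695 -298.03279228  180.10951163] [np.float64(0.4319245511891905), np.float64(0.43116722548172826)]
post (array([555.61562607, -79.49325421,  46.22435737]), [np.float64(0.42520368505922007), np.float64(0.40216551750617474)])
(array([-3.000e-02, -1.000e-02, -1.145e+01]), array([-589.4, -747.8,    1.4]))
```

drive_tool([
  [0,0,0,-37,-47,0,60],
  [0,0,0,-74,-94,0,60],
  [0,0,0,-111,-141,0,60],
  [0,0,0,-148,-188,0,60],
  [0,0,0,-185,-235,0,60],
], newtons=60)

```text
clock: 0.98
tcp_pos: [330.0, 276.7, 231.5]
tool_rot: [[-0.911, 0.413, 0.001], [0.413, 0.911, 0.0], [-0.001, 0.001, -1.0]]
ft_force: [0.5, -0.7, 0.1]
grip_width: 0.702
gripper_force: 0.0
```

drive_tool([
  [0,0,0,-37,-47,0,60],
  [0,0,0,-74,-94,0,60],
  [0,0,0,-111,-141,0,60],
  [0,0,0,-148,-188,0,60],
  [0,0,0,-185,-235,0,60],
])

```text
clock: 1.6
tcp_pos: [401.1, -14.1, 231.8]
tool_rot: [[-0.91, 0.414, 0.002], [0.414, 0.91, -0.0], [-0.002, 0.001, -1.0]]
ft_force: [1.0, 0.9, 0.1]
grip_width: 0.704
gripper_force: 0.0
```

drive_tool([
  [0,0,0,-37,-47,0,60],
  [0,0,0,-74,-94,0,60],
  [0,0,0,-111,-141,0,60],
  [0,0,-5,-148,-188,0,60],
  [0,0,-9,-185,-235,0,60],
])

```text
clock: 2.22
tcp_pos: [472.3, -304.7, 231.4]
tool_rot: [[-0.964, 0.265, 0.001], [0.265, 0.964, -0.0], [-0.001, 0.0, -1.0]]
ft_force: [0.4, -0.0, -0.3]
grip_width: 0.706
gripper_force: 0.0
```

```bash
python3 - <<'E'
from h import *
c=wcam();cv2.imwrite("pics/w1.png",c["image"]);np.savez("w1.npz",K=c["camera_matrix"],R=c["R"],t=c["t"])
o=robot.get_obs();print(o["tcp_pos"],o["clock"],o["qpos"])
x=P(c)@np.array([487,-356,140,1]);print(x/x[2])
print(goto((487,-356,200),74))
E
```

```text
[ 472.75332058 -310.75462372  230.43190474] 2.275 [ -40.75688817   -5.11024138  100.52020886   -0.19670759   84.42594453
 -115.25872274]
[208.58399099 250.19086559   1.        ]
(array([-0.25,  0.07,  0.52]), array([-25.8, -39.7,  30.6]))
```

View pics/w1.png

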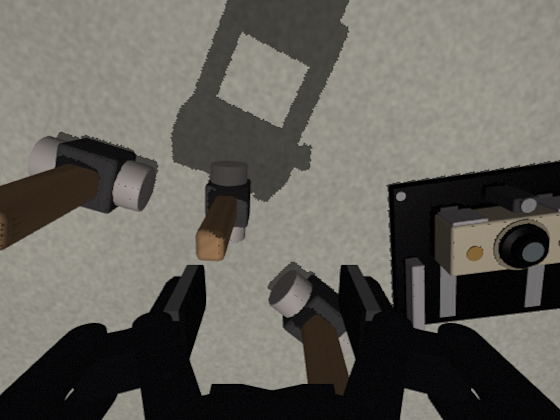

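The wrist view shows the small mallet's handle top at (210,247), within 3 px of the prediction. Its head runs from (229,172) to about (236,235), with a big mallet on each side and the fixture to the right.

drive_tool([
  [0,0,0,-13,-20,10,60],
  [0,0,0,-26,-40,20,60],
  [0,0,0,-26,-40,35,60],
  [0,0,0,-26,-40,35,60],
])

```text
clock: 2.78
tcp_pos: [485.5, -346.7, 194.1]
tool_rot: [[-0.964, 0.266, -0.003], [0.266, 0.964, 0.003], [0.004, 0.002, -1.0]]
ft_force: [-0.8, 0.4, -0.6]
grip_width: 0.706
gripper_force: 0.0
```

```bash
python3 - <<'E'
from h import *
c=wcam();cv2.imwrite("pics/w2.png",c["image"])
z=np.load("w1.npz");p=dict(camera_matrix=z["K"],R=z["R"],t=z["t"])
h=cv2.cvtColor(c["image"],cv2.COLOR_BGR2HSV)
m=cv2.inRange(h,(5,80,90),(22,255,255));
for k in cv2.findContours(m,0,2)[0]:
    if cv2.contourArea(k)>50:print(cv2.contourArea(k),cv2.minAreaRect(k))
o=robot.get_obs();print(o["tcp_pos"],o["tool_rot"][:,1],o["clock"])
E
```

```text
214.0 ((545.5000610351562, 247.0000457763672), (14.849241256713867, 19.091880798339844), 45.0)
255.5 ((4.0, 215.5), (8.0, 45.0), 0.0)
[ 485.93165107 -346.86007983  195.23991463] [0.26601674 0.96396762 0.00123183] 2.825
```

View pics/w2.png

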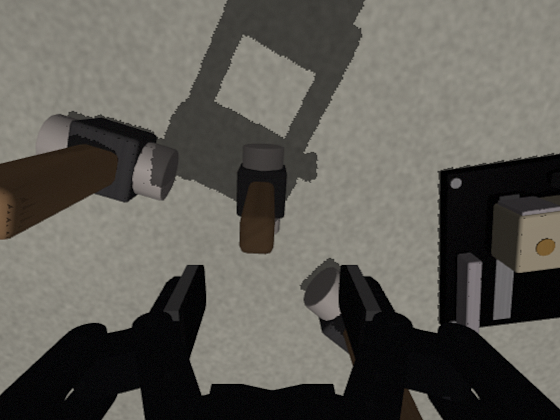

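The handle top is at about (257,236) between the fingers' planes. The head's near cap is at (263,155) and the head runs vertically in the image, so its yaw matches the tool.

```bash
python3 - <<'E'
from h import *
c=wcam();z=np.load("w1.npz");p=dict(camera_matrix=z["K"],R=z["R"],t=z["t"])
print(tri(p,(210,247),c,(257,236)))
a=plane(c,(257,236),139);b=plane(c,(263,146),39);print(a,b)
d=a-b;print(np.degrees(np.arctan2(d[1],d[0])))
for m in((488,-356,86),a*[1,1,0]+[0,0,86]):print(goto(m,74))
E
```

```text
(array([ 487.04871048, -355.84382103,  134.60392195]), [np.float64(0.1740277777951329), np.float64(0.2073232346432286)])
[ 485.50356925 -355.18820331  139.        ] [ 445.59925903 -342.30327944   39.        ]
-17.895036852586934
(array([ 0.02, -0.03,  0.59]), array([ -4. ,  -8.2, 110.2]))
(array([ 0.02, -0.03,  0.59]), array([ -1.4,  -8. , 110.2]))
```

drive_tool([
  [0,0,1,-3,-8,10,60],
  [0,0,1,-3,-8,50,60],
  [0,0,1,-3,-8,85,60],
  [0,0,1,-3,-8,110,60],
  [0,0,1,-3,-8,110,60],
])

```text
clock: 3.5
tcp_pos: [485.8, -355.3, 83.6]
tool_rot: [[-0.959, 0.284, -0.004], [0.284, 0.959, 0.003], [0.005, 0.002, -1.0]]
ft_force: [-0.6, 0.4, 0.7]
grip_width: 0.7
gripper_force: 0.0
```

drive_tool([
  [0,0,0,0,0,0,0],
  [0,0,0,0,0,0,0],
  [0,0,0,0,0,0,0],
  [0,0,0,0,0,0,0],
  [0,0,0,0,0,0,0],
], newtons=80)

```text
clock: 4.12
tcp_pos: [488.4, -357.7, 88.6]
tool_rot: [[-0.959, 0.283, 0.003], [0.283, 0.959, -0.003], [-0.003, -0.002, -1.0]]
ft_force: [-0.5, 0.3, 6.3]
grip_width: 0.249
gripper_force: 78.8
```

```bash
python3 - <<'E'
from h import *
print(goto((488,-357,168),73.6));print(goto((470,-67,168),82.6)); print(robot.get_obs()["tcp_pos"])
E
```

```text
(array([-0.1 ,  0.2 , -0.05]), array([  0.3,   0.4, -79.4]))
(array([-0.11,  0.19, -9.05]), array([ 99.7, 273.4, -80.3]))
[ 488.40779853 -357.66898322   88.56262207]
```

drive_tool([
  [0,0,0,0,0,-25,0],
  [0,0,0,0,0,-60,0],
  [0,0,0,10,30,-80,0],
  [0,0,-2,25,70,-80,0],
  [0,0,-4,45,120,-80,0],
])

```text
clock: 4.75
tcp_pos: [477.5, -227.6, 165.8]
tool_rot: [[-0.976, 0.216, -0.001], [0.216, 0.976, 0.001], [0.001, 0.0, -1.0]]
ft_force: [0.0, 0.7, -3.8]
grip_width: 0.247
gripper_force: 78.6
```

drive_tool([
  [0,0,-2,18,50,0,0],
  [0,0,-4,32,90,0,0],
  [0,0,-5,42,125,0,0],
  [0,0,-5,45,148,0,0],
  [0,0,-5,45,155,0,0],
])

```text
clock: 5.38
tcp_pos: [466.8, -66.5, 165.4]
tool_rot: [[-0.992, 0.128, -0.002], [0.128, 0.992, 0.0], [0.002, 0.0, -1.0]]
ft_force: [-0.1, 0.2, -3.1]
grip_width: 0.251
gripper_force: 78.8
```

```bash
python3 - <<'E'
from h import *
c=wcam();cv2.imwrite("pics/w3.png",c["image"]);np.savez("w3.npz",K=c["camera_matrix"],R=c["R"],t=c["t"])
o=robot.get_obs();print(o["tcp_pos"],o["tool_rot"][:,1],o["clock"],o["ft_force"])
def F(p):
    a=np.radians(-7.4);return np.array([619+np.cos(a)*p[0]-np.sin(a)*p[1],-86+np.sin(a)*p[0]+np.cos(a)*p[1],p[2],1])
for q in((-60,50,42),(-60,-50,42),(-77,0,65),(-90,110,15),(-90,-110,15),(90,110,15)):
    x=P(c)@F(q);print(q,x[:2]/x[2])
E
```

```text
[467.1649944  -66.51024737 165.56643471] [1.28239753e-01 9.91743055e-01 5.27847951e-04] 5.425 [ 1.14394348  0.41054436 -2.72310866]
(-60, 50, 42) [327.29735389 303.27076827]
(-60, -50, 42) [213.95553306 303.17897357]
(-77, 0, 65) [270.61221403 301.04504193]
(-90, 110, 15) [388.92837054 258.92070903]
(-90, -110, 15) [152.35360675 258.66383825]
(90, 110, 15) [371.45753249 408.75269921]
```

View pics/w3.png

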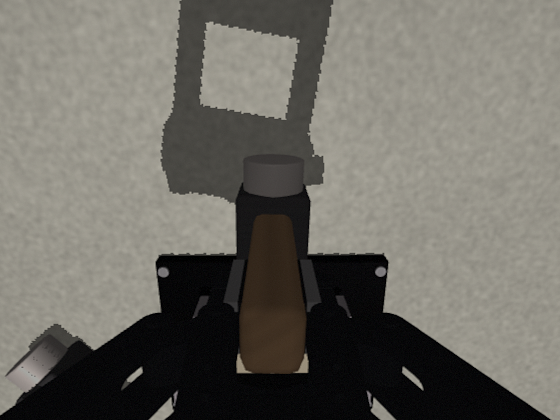

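The wrist view shows the mallet held straight, head axis vertical at column 273. The plate's near corners are at (157,255) and (388,255), level, so the yaw matches the fixture.

```bash
python3 - <<'E'
from h import *
z=np.load("w3.npz");c=dict(camera_matrix=z["K"],R=z["R"],t=z["t"])
a=plane(c,(157,255),15);b=plane(c,(388,255),15);print(a,b,np.linalg.norm(a-b))
m=(a+b)/2;u=(b-a)/np.linalg.norm(b-a);X=np.array([u[1],-u[0],0]);o=m+90*X;print("fixture",o,np.degrees(np.arctan2(X[1],X[0])))
h=plane(c,(274,157),100)
for n,p in(("L back35",o+X*(-60-41-35)+u*50),("R back35",o+X*(-136)-u*50)):
    p[2]=112;print(n,p,goto(p,np.degrees(np.arctan2(u[1],u[0]))))
E
```

```text
[ 512.47448558 -178.36069932   15.        ] [539.78168878  33.91647583  15.        ] 214.02635921568668
fixture [615.39253962 -83.70503514  15.        ] -7.330236378607161
L back35 [486.88343559 -16.76169954 112.        ] (array([ 0.03, -0.07, -0.04]), array([-13.2,  51.8,  53.6]))
R back35 [ 474.12463182 -115.94442448  112.        ] (array([ 0.03, -0.07, -0.04]), array([-13.3, -48.2,  53.5]))
```

drive_tool([
  [0,0,0,0,30,0,0],
  [0,0,0,0,52,15,0],
  [0,0,0,0,52,40,0],
  [0,0,0,-6,52,53,0],
  [0,0,0,-13,52,53,0],
])

```text
clock: 6.05
tcp_pos: [486.7, -18.4, 112.0]
tool_rot: [[-0.991, 0.131, -0.003], [0.131, 0.991, 0.0], [0.003, -0.0, -1.0]]
ft_force: [-0.3, 0.0, -2.7]
grip_width: 0.246
gripper_force: 79.3
```

drive_tool([
  [0,0,0,-8,0,0,0],
  [0,0,0,-16,0,0,0],
  [0,0,0,-22,0,0,0],
  [0,0,0,-26,0,0,0],
  [0,0,0,-28,0,0,0],
])

```text
clock: 6.68
tcp_pos: [515.1, -21.4, 113.3]
tool_rot: [[-0.992, 0.13, -0.0], [0.13, 0.992, -0.0], [0.0, -0.0, -1.0]]
ft_force: [-0.3, 0.1, -2.9]
grip_width: 0.251
gripper_force: 79.3
```

```bash
python3 - <<'E'
from h import *
o=robot.get_obs();print(o["tcp_pos"],o["tool_rot"][:,1],o["clock"],o["ft_force"])
t=robot.read_camera("top");s=robot.read_camera("side")
a=cv2.resize(t["image"][135:240,230:350],None,fx=3.3,fy=3.3,interpolation=cv2.INTER_CUBIC)
b=cv2.resize(s["image"][160:265,240:360],None,fx=3.3,fy=3.3,interpolation=cv2.INTER_CUBIC)
cv2.imwrite("pics/c2.png",np.clip(np.hstack([a,b])*1.8,0,255).astype(np.uint8))
E
```

```text
[515.14972999 -21.43821953 113.34008315] [ 1.29666299e-01  9.91557689e-01 -1.32429356e-05] 6.675 [-0.25662276  0.13473405 -2.88045378]
```

View pics/c2.png

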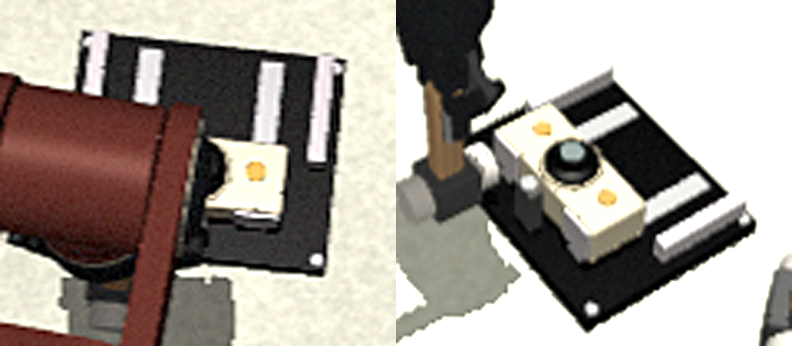

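The side view shows the mallet's white face, at crop (482,165), just short of the left pad and lined up with it, clear of the post at crop (528,200).

drive_tool([
  [0,0,0,-2,0,0,0],
  [0,0,0,-4,0,0,0],
  [0,0,0,-6,0,0,0],
  [0,0,0,-8,0,0,0],
])

```text
clock: 7.28
tcp_pos: [523.1, -22.5, 113.4]
tool_rot: [[-0.992, 0.13, 0.0], [0.13, 0.992, -0.0], [-0.0, -0.0, -1.0]]
ft_force: [-0.2, -0.2, -2.1]
grip_width: 0.246
gripper_force: 79.3
```

drive_tool([
  [0,0,0,-2,0,0,0],
  [0,0,0,-4,0,0,0],
])

```text
clock: 7.52
tcp_pos: [527.0, -23.0, 113.3]
tool_rot: [[-0.992, 0.13, -0.0], [0.13, 0.992, -0.0], [0.0, -0.0, -1.0]]
ft_force: [0.5, 0.2, -2.9]
grip_width: 0.249
gripper_force: 79.3
```

drive_tool([
  [0,0,0,-2,0,0,0],
  [0,0,0,-4,0,0,0],
])

```text
clock: 7.78
tcp_pos: [530.8, -23.5, 113.3]
tool_rot: [[-0.992, 0.13, -0.001], [0.13, 0.992, 0.0], [0.001, 0.0, -1.0]]
ft_force: [-1.0, 0.7, -1.4]
grip_width: 0.248
gripper_force: 79.3
```

drive_tool([
  [0,0,0,-2,0,0,0],
  [0,0,0,-4,0,0,0],
])

```text
clock: 8.02
tcp_pos: [533.3, -23.5, 112.7]
tool_rot: [[-0.992, 0.129, -0.005], [0.129, 0.992, 0.001], [0.005, 0.001, -1.0]]
ft_force: [-6.2, 1.7, -0.7]
grip_width: 0.25
gripper_force: 79.4
```

drive_tool([
  [0,0,0,-3,0,0,0],
  [0,0,0,-6,0,0,0],
  [0,0,0,-9,0,0,0],
  [0,0,0,-12,0,0,0],
  [0,0,0,-12,0,0,0],
])

```text
clock: 8.65
tcp_pos: [543.8, -24.0, 111.4]
tool_rot: [[-0.992, 0.13, -0.008], [0.13, 0.992, 0.004], [0.009, 0.003, -1.0]]
ft_force: [-5.9, 3.6, -2.1]
grip_width: 0.252
gripper_force: 78.8
```

drive_tool([
  [0,0,0,15,0,0,0],
  [0,0,0,45,0,0,0],
  [0,0,0,45,-40,0,0],
  [0,0,0,45,-85,0,0],
  [0,0,0,45,-100,0,0],
])

```text
clock: 9.28
tcp_pos: [489.0, -121.0, 114.1]
tool_rot: [[-0.991, 0.132, 0.002], [0.132, 0.991, -0.002], [-0.003, -0.001, -1.0]]
ft_force: [-0.3, 0.8, -3.4]
grip_width: 0.248
gripper_force: 79.7
```

drive_tool([
  [0,0,0,-10,0,0,0],
  [0,0,0,-20,0,0,0],
  [0,0,0,-27,0,0,0],
  [0,0,0,-30,0,0,0],
  [0,0,0,-33,0,0,0],
])

```text
clock: 9.9
tcp_pos: [520.4, -122.6, 112.5]
tool_rot: [[-0.992, 0.129, -0.005], [0.129, 0.992, 0.0], [0.005, -0.0, -1.0]]
ft_force: [-6.2, -0.5, -0.4]
grip_width: 0.248
gripper_force: 80.0
```

drive_tool([
  [0,0,0,-5,0,0,0],
  [0,0,0,-10,0,0,0],
  [0,0,0,-15,0,0,0],
  [0,0,0,-20,0,0,0],
  [0,0,0,-22,0,0,0],
])

```text
clock: 10.52
tcp_pos: [540.4, -126.2, 111.3]
tool_rot: [[-0.992, 0.129, -0.01], [0.129, 0.992, -0.001], [0.01, -0.002, -1.0]]
ft_force: [-8.0, -2.9, -1.9]
grip_width: 0.248
gripper_force: 79.6
```

drive_tool([
  [0,0,0,20,0,0,0],
  [0,0,0,55,0,0,0],
  [0,0,0,55,40,0,0],
  [0,0,0,55,85,0,0],
  [0,0,0,55,100,0,0],
])

```text
clock: 11.15
tcp_pos: [502.3, -17.7, 113.3]
tool_rot: [[-0.992, 0.127, 0.001], [0.127, 0.992, 0.0], [-0.001, 0.0, -1.0]]
ft_force: [0.2, 0.1, -2.6]
grip_width: 0.247
gripper_force: 80.1
```

```bash
python3 - <<'E'
from h import *
o=robot.get_obs();print(o["tcp_pos"],o["tool_rot"][:,1],o["clock"],o["ft_force"])
t=robot.read_camera("top");s=robot.read_camera("side")
a=cv2.resize(t["image"][135:240,230:350],None,fx=3.3,fy=3.3,interpolation=cv2.INTER_CUBIC)
b=cv2.resize(s["image"][160:265,240:360],None,fx=3.3,fy=3.3,interpolation=cv2.INTER_CUBIC)
cv2.imwrite("pics/c3.png",np.clip(np.hstack([a,b])*1.8,0,255).astype(np.uint8))
E
```

```text
[502.3318612  -17.67092447 113.31982954] [1.27069544e-01 9.91893746e-01 3.58148969e-04] 11.15 [ 0.15834458  0.0522698  -2.58535086]
```

View pics/c3.png

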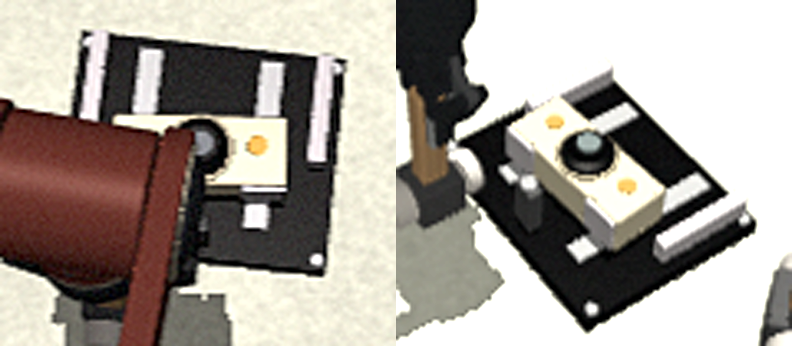

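The insert has advanced on both ends, right further than left, and the mallet is lined up behind the left pad again (side crop (470,168)). Next tap is left.

drive_tool([
  [0,0,0,-12,0,0,0],
  [0,0,0,-25,0,0,0],
  [0,0,0,-35,0,0,0],
  [0,0,0,-40,0,0,0],
  [0,0,0,-44,0,0,0],
])

```text
clock: 11.88
tcp_pos: [544.5, -25.5, 112.8]
tool_rot: [[-0.992, 0.13, -0.005], [0.13, 0.992, 0.001], [0.005, -0.0, -1.0]]
ft_force: [-5.6, 0.7, -0.5]
grip_width: 0.249
gripper_force: 80.4
```

drive_tool([
  [0,0,0,-4,0,0,0],
  [0,0,0,-9,0,0,0],
  [0,0,0,-14,0,0,0],
  [0,0,0,-19,0,0,0],
  [0,0,0,-20,0,0,0],
])

```text
clock: 12.5
tcp_pos: [562.1, -25.9, 111.3]
tool_rot: [[-0.992, 0.13, -0.01], [0.13, 0.992, 0.005], [0.011, 0.004, -1.0]]
ft_force: [-7.7, 6.3, -0.6]
grip_width: 0.247
gripper_force: 80.2
```

drive_tool([
  [0,0,0,25,0,0,0],
  [0,0,0,65,0,0,0],
  [0,0,0,65,-40,0,0],
  [0,0,0,65,-85,0,0],
  [0,0,0,65,-100,0,0],
])

```text
clock: 13.12
tcp_pos: [488.0, -120.6, 113.6]
tool_rot: [[-0.991, 0.132, 0.001], [0.132, 0.991, -0.001], [-0.001, -0.001, -1.0]]
ft_force: [0.4, 0.5, -2.7]
grip_width: 0.249
gripper_force: 80.3
```

drive_tool([
  [0,0,0,-15,0,0,0],
  [0,0,0,-30,0,0,0],
  [0,0,0,-43,0,0,0],
  [0,0,0,-50,0,0,0],
  [0,0,0,-54,0,0,0],
])

```text
clock: 13.75
tcp_pos: [540.7, -125.3, 112.9]
tool_rot: [[-0.992, 0.129, -0.005], [0.129, 0.992, 0.001], [0.005, 0.0, -1.0]]
ft_force: [-6.0, 0.1, -0.5]
grip_width: 0.247
gripper_force: 80.7
```

drive_tool([
  [0,0,0,-4,0,0,0],
  [0,0,0,-8,0,0,0],
  [0,0,0,-12,0,0,0],
  [0,0,0,-14,0,0,0],
])

```text
clock: 14.25
tcp_pos: [552.3, -128.1, 111.8]
tool_rot: [[-0.992, 0.129, -0.009], [0.129, 0.992, -0.001], [0.009, -0.002, -1.0]]
ft_force: [-9.0, -2.6, -0.2]
grip_width: 0.245
gripper_force: 80.7
```

drive_tool([
  [0,0,0,25,0,0,0],
  [0,0,0,60,0,0,0],
  [0,0,0,90,-15,-25,0],
  [0,0,0,115,-45,-45,0],
  [0,0,0,125,-80,-45,0],
])

```text
clock: 14.88
tcp_pos: [421.4, -191.6, 160.6]
tool_rot: [[-0.992, 0.129, 0.004], [0.129, 0.992, -0.003], [-0.005, -0.002, -1.0]]
ft_force: [0.2, -0.3, -1.9]
grip_width: 0.245
gripper_force: 80.4
```

```bash
python3 - <<'E'
from h import *
o=robot.get_obs();print(o["tcp_pos"],o["tool_rot"][:,1],o["clock"],o["ft_force"])
t=robot.read_camera("top");s=robot.read_camera("side")
a=cv2.resize(t["image"][135:240,230:350],None,fx=3.3,fy=3.3,interpolation=cv2.INTER_CUBIC)
b=cv2.resize(s["image"][160:265,240:360],None,fx=3.3,fy=3.3,interpolation=cv2.INTER_CUBIC)
cv2.imwrite("pics/c4.png",np.clip(np.hstack([a,b])*1.8,0,255).astype(np.uint8))
h=cv2.cvtColor(t["image"],cv2.COLOR_BGR2HSV)
E
```

```text
[ 421.42290157 -191.56817776  160.57746536] [ 0.12851712  0.99170479 -0.00222823] 14.875 [ 0.22024954 -0.30903643 -1.94435538]
```

View pics/c4.png

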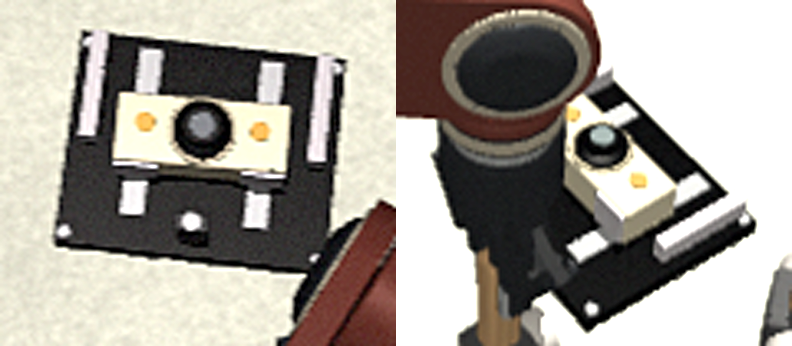

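Both ends have moved, with the dots now at crop (146,121) and (260,131). I'll measure the advance from the orange dots before putting the mallet down.

```bash
python3 - <<'E'
from h import *
t=robot.read_camera("top")
X=np.array([.9918,-.128,0])
r=[]
for im in(cv2.imread("pics/top0.png"),t["image"]):
    h=cv2.cvtColor(im,cv2.COLOR_BGR2HSV);m=cv2.inRange(h,(8,110,100),(28,255,255));l=[]
    m[:140]=0;m[215:]=0;m[:,:250]=0;m[:,335:]=0
    for k in cv2.findContours(m,0,2)[0]:
        if cv2.contourArea(k)>3:
            M=cv2.moments(k);l.append(plane(t,(M["m10"]/M["m00"],M["m01"]/M["m00"]),59))
    l=sorted(l,key=lambda p:-p[1]);print(np.round(l,1));r.append(l)
print([(b-a)@X for a,b in zip(*r)])
E
```

```text
[[ 602.8  -38.4   59. ]
 [ 591.3 -128.    59. ]]
[[ 632.1  -42.5   59. ]
 [ 623.7 -131.6   59. ]]
[np.float64(29.544393501317067), np.float64(32.60242930071552)]
```

Advance is about 29.5 mm on the left and 32.6 mm on the right, which matches the contact readings. Now I'll stand the mallet on the bench in front of the fixture, clear of it.

drive_tool([
  [0,0,0,0,-10,10,0],
  [0,0,0,0,-20,30,0],
  [0,0,0,0,-20,52,0],
  [0,0,0,0,-20,64,0],
  [0,0,0,0,-20,68,0],
])

```text
clock: 15.65
tcp_pos: [418.2, -209.8, 88.9]
tool_rot: [[-0.992, 0.129, -0.002], [0.129, 0.992, 0.001], [0.002, 0.001, -1.0]]
ft_force: [0.4, 1.0, -2.2]
grip_width: 0.242
gripper_force: 80.5
```

drive_tool([
  [0,0,0,0,0,1,0],
  [0,0,0,0,0,2,0],
  [0,0,0,0,0,3,0],
  [0,0,0,0,0,3,0],
])

```text
clock: 16.15
tcp_pos: [419.3, -211.0, 88.7]
tool_rot: [[-0.992, 0.13, 0.001], [0.13, 0.992, -0.001], [-0.002, -0.001, -1.0]]
ft_force: [-0.9, 0.7, 4.1]
grip_width: 0.248
gripper_force: 81.4
```

drive_tool([
  [0,0,0,0,0,0,30],
  [0,0,0,0,0,0,60],
  [0,0,0,0,0,0,60],
  [0,0,0,0,0,0,60],
  [0,0,0,0,0,0,60],
])

```text
clock: 16.77
tcp_pos: [418.6, -210.6, 87.2]
tool_rot: [[-0.992, 0.13, -0.0], [0.13, 0.992, 0.0], [0.0, 0.0, -1.0]]
ft_force: [-0.4, -0.6, 0.1]
grip_width: 0.705
gripper_force: 0.0
```

drive_tool([
  [0,0,0,0,0,-15,60],
  [0,0,0,0,0,-50,60],
  [0,0,0,0,0,-100,60],
  [0,0,0,0,0,-120,60],
  [0,0,0,60,0,-120,60],
])

```text
clock: 17.4
tcp_pos: [360.6, -203.7, 209.7]
tool_rot: [[-0.992, 0.127, 0.001], [0.127, 0.992, -0.001], [-0.002, -0.001, -1.0]]
ft_force: [-1.7, -0.8, 0.5]
grip_width: 0.699
gripper_force: 0.0
```

drive_tool([
  [0,0,0,0,-60,0,60],
  [0,0,0,0,-120,0,60],
  [0,0,0,0,-160,0,60],
  [0,0,0,0,-160,0,60],
])

```text
clock: 17.9
tcp_pos: [337.5, -363.1, 207.1]
tool_rot: [[-0.991, 0.133, -0.001], [0.133, 0.991, 0.001], [0.001, 0.001, -1.0]]
ft_force: [0.5, -0.1, -0.3]
grip_width: 0.703
gripper_force: 0.0
```

```bash
python3 - <<'E'
from h import *
o=robot.get_obs();print(o["tcp_pos"],o["clock"],o["ft_force"])
t=robot.read_camera("top");s=robot.read_camera("side")
a=t["image"][130:330,220:480];b=s["image"][170:370,220:480]
cv2.imwrite("pics/c5.png",np.clip(cv2.resize(np.hstack([a,b]),None,fx=1.5,fy=1.5)*1.6,0,255).astype(np.uint8))
E
```

```text
[ 337.46476162 -363.13775603  207.05578745] 17.9 [ 0.47421399 -0.09971883 -0.27251919]
```

View pics/c5.png

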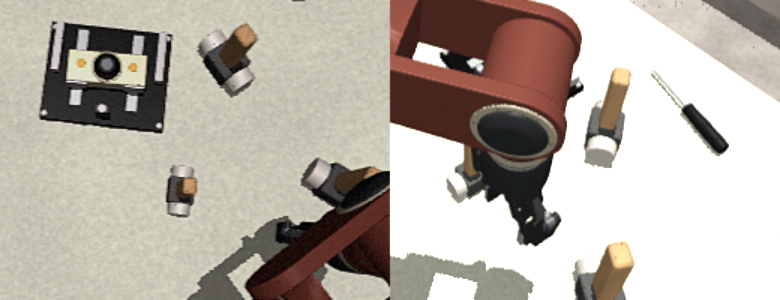

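The mallet stands upright on its head at top-crop (182,190), well clear of the fixture. The insert is advanced on both sides and the gripper is touching nothing.

```bash
python3 -c "
from cell import robot
print(robot.job_done())"
```

```text
the job is handed in; nothing more can be done
None
```

The job is handed in: tapped left, right, left, right, the insert moved about 30 mm on the left pad and 33 mm on the right, and the mallet stands upright on the bench clear of the fixture, after about 18 s on the robot clock.

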